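# Register the die bar against the jig rail

## Task

Register the loose aluminium die bar in the drilling jig: slide it over the mat, pushing it now at one end and now at the other, until its long side lies flush along the steel rail with both stiff brass pins driven fully in by the bar, and its left end touches the end stop. Press by feel and gently (the rail must never take more than 30 N), keep the bar flat on the mat, touch neither rail nor pins yourself, leave the other things where they are, and let go of the bar.

Things in the scene. Friction and masses are not known exactly. Their poses are not given: they have to be found in the camera images.
- jig: Fixed steel jig: a straight rail 36 mm high. Origin on the mat in the rail's front face (the side toward the robot), midway between the pins. +x points into the rail (away from the robot, the way to push the bar), +y runs along the rail to the left. Front face: plane x = 0, from y = -95 to +135 mm; rail and foot reach back to x = +54 mm.
- stop_face (a point): Centre of the flat inner side (facing right, -y) of the jig's end stop, at jig x = -17, y = +120 mm, 18 mm up. The stop is a steel block at the rail's left end, 18 mm thick, 36 mm high, that juts 34 mm out in front of the rail face.
- pin_left (a joint): How far the left brass pin is pushed in (m). Round, 9 mm thick, along jig x, 12 mm above the mat at jig y = +60 mm. At 0 it stands 7 mm out of the rail's front face; at 0.007 its tip is flush. No spring: a stiff friction fit that takes about 4 N (a little more when moved fast) and stays where it is left.
- pin_right (a joint): The same for the right pin, at jig y = -60 mm.
- bar_center (a point): Centre of the loose aluminium bar, half-way up (12 mm): rectangular, 30 wide (its x), 240 long (its y), 24 mm high, about 0.3 kg, small round holes along its top. It starts in front of the rail, clear of it, within about 15 degrees of parallel, 12 to 35 mm right of its final place. Friction on the mat about 2 to 5 N. Home: centre at jig x = -15 mm, y = 0.
- bar_front_left (a point): The left end of the bar's far long face (the face toward the rail), half-way up: from the bar's centre +15 mm along its x, +120 mm along its y.
- bar_front_right (a point): The right end of the same face: from the bar's centre +15 mm along its x, -120 mm along its y.
- bar: The same bar; origin at the centre of its underside, axes as above.
- dappen_dish: Bystander, to be left alone: small glass dappen dish, 34x36x26 mm; origin at the centre of its underside.
- bur_block: Bystander, to be left alone: aluminium block of burs, 34x75x52 mm; origin at the centre of its underside.
- jar_white: Bystander, to be left alone: white screw jar, 52x52x55 mm; origin at the centre of its underside.
- wax_spatula: Bystander, to be left alone: thin wax spatula lying flat, 182x11x11 mm; origin at the centre of its underside.
- model_upper: Bystander, to be left alone: dental arch model on a plaster base, 58x68x28 mm; origin at the centre of its underside.
- crown_die_2: Bystander, to be left alone: grey crown die, a small stub standing upright, 18x18x31 mm; origin at the centre of its underside.

How it is judged:
At the end, for the whole second after the job is handed in: Both ends of the bar's far face are within 1.6 mm of the rail's front face, its left end is within 2 mm of the end stop, both pins are pushed in at least 5.2 of their 7 mm, and the bar lies flat on the mat, released and at rest (x of bar_front_left in the frame of jig between -0.0016 and 0.003 m and x of bar_front_right in the frame of jig between -0.0016 and 0.003 m and y of bar_front_left in the frame of jig between 0.118 and 0.123 m and value of joint each of pin_left, pin_right above 0.0052 m and height (world z) of bar_center below 0.015 m and angle between bar_center's own z axis and vertical below 0.04 rad and linear speed of bar below 0.005 m/s); the robot touches nothing.
It fails at once if The bar presses on the jig (rail, pins and stop together) with more than 30 N (contact force between bar and jig above 30 N).
It fails at once if The robot pushes on the rail, pins or stop (more than 4 N) (contact force between the arm and jig above 4 N).
It fails at once if The robot's fingers push on the rail, pins or stop (more than 4 N) (contact force between the fingers and jig above 4 N).
It fails at once if The bar is lifted off the mat by more than 10 mm (height (world z) of bar_center above 0.022 m).
It fails at once if A bystander is moved by more than 15 mm (distance of any of dappen_dish, bur_block, jar_white, wax_spatula, model_upper, crown_die_2 from where it was at the start of the episode above 0.015 m).
It also fails if it takes over 72 s, if anything falls off the work surface, if the arm or the gripper's body presses on something with over 40 N, if the wrist force passes 120 N, or if a joint passes its speed limit or range.

## Robot

A 6-joint arm with a two-finger parallel gripper is mounted at the origin on a cart in front of the work surface, level with it; the furniture and walls round the work are solid. World frame = base frame: x ahead of the robot, y to its left, z up, the work surface at z = 0. Lengths are in m, angles in rad, forces in N, time in s.
With the tool pointing down it reaches from about 0.375 to 0.825 m from the base axis. Payload 5.5 kg.
Tool frame: the origin (TCP) lies at the very end of the fingers, on their centre line; the grasp point (between the pads) lies 19 mm behind it; z points along the fingers, y is the direction in which the jaws open and shut (so a half turn about z gives the same grasp; the last joint's range is limited). The gripper opens to 85 mm and grips with 20 to 120 N. Pads are 22 mm wide; open, the fingers measure 114 mm over their backs; the gripper's body (76 mm by 85 mm) begins 54 mm behind the grasp point. The pads swing forward as they close: fully open they stand 13 mm farther back than shut.
Start: joints at [-1.171, 0.314, -0.047, 1.21, 0, 1.571], TCP at [0.234, -0.553, 0.231] pointing down, gripper open.
Joint ranges: [-2.67, 2.67], [-0.69, 1.73], [-1.03, 1.25], [-2.08, 2.16], [-1.42, 1.45], [-3.14, 3.14]. Speed limits (rad/s): [2.39, 2.39, 3.01, 3.14, 3.14, 3.14].

## Interface

Orientations are given as a unit quaternion [w, x, y, z].
In Python, from rig import telemetry, optics, job gives the robot as it stands. The module is installed in compiled form; this text tells all that it offers.
- The arm moves only by the tool servo_tool, never from a script. Its argument "deltas" is a list of rows, each an object of numbers: "hand": the finger opening in m, from 0 to 0.0854; "x", "y", "z": the shift along the tool's x, y, z in m; "yaw": the turn about the tool's z in rad. In form: [{"hand": .., "x": .., "y": .., "z": .., "yaw": ..}, ...]. A call has 1 to 20 rows; each row is the pose to reach, as a shift and turn from the pose commanded when the call began, along the tool's axes at that moment; what a row does not reach only later rows make up. A row lasts 1/10 s, in which the tool goes at most 50 mm and 8.59 degrees, less where a joint would pass 70% of its speed; a pose out of reach is approached as far as the arm can. A call with a gripper value outside its range is refused whole. The fingers move at their own pace and stop on an object; "force" is the grip in N (left out, the last holds). Time passes only in rows, so rows that repeat a pose let the fingers close. It gives the time, the measured TCP pose, the force and the opening at its end, in the units of the state.
- telemetry.get_obs(): the state, without advancing time (a new reading comes with each control period).
- optics.camera(name): name is "scene" or "top" or "wrist"; returns a dict with "img" (480x640x3 uint8, red, green, blue), "range_z" (480x640 float32, m along the optical axis (not along the pixel's ray), 0 where there is no reading), "K" (3x3 intrinsics, pixels), "distortion" ([k1, k2, p1, p2, k3] as OpenCV has them; the pictures are not rectified), "world_to_cam" (4x4, takes a point from world to camera coordinates). Camera axes: x right, y down, z forward; pixel columns grow to the right and rows downward; lengths in m; the calibration is good to about 2 mm. A picture is of the moment at which its call begins.
- job.hand_in(): hands the job in, once; it reports no verdict.
The state is a dict: "clock": time; "q": joint angles; "joint_velocities": joint speeds; "effort": joint torques, N m; "eef_pos": TCP position; "eef_rot": TCP orientation; "contact_force": force on the tool from outside, world axes, zero at the start; "torque": the same for the moment, N m; "gripper_width": finger opening in m.
Only numpy, scipy, OpenCV 4.12 (cv2) and the standard library are available. Lean on these libraries where they do the work, as an engineer would, in place of code of your own. Each camera call takes 0.05 s, during which the arm holds its last target.

## Working session

There is one attempt and no reset: what is moved stays moved. The work goes in short steps, Python scripts to look and compute and a tool call to move; the robot and the scene stay as the last step left them, time stands still between calls to the robot, and variables do not carry over. Pictures are saved under pics/ and viewed, and the job is handed in when it is done.

Besides the shell and the picture viewer there is one more tool, called after ">>>" by a JSON object that holds its "op" and its "data". servo_tool: Moves the arm, as the interface text tells. Its arguments: {"type":"object","properties":{"deltas":{"type":"array"},"force":{"type":"number"}},"required":["deltas"]}

```bash
mkdir -p pics
python3 - <<'E'
from rig import telemetry, optics
import cv2,pickle
print(telemetry.get_obs())
for n in ("scene","top"):
    c=optics.camera(n); pickle.dump(c,open(f"{n}0.pkl","wb"))
    cv2.imwrite(f"pics/{n}0.png",c["img"][:,:,::-1]); print(n,c["K"],c["distortion"],c["world_to_cam"])
E
```

```text
{'clock': 0.0, 'q': array([-1.17102432e+00,  3.14218378e-01, -4.81086753e-02,  1.21021219e+00,
        7.29534882e-06,  1.57082558e+00]), 'joint_velocities': array([-0.00140414, -0.00083225,  0.00158493, -0.00132248,  0.00167821,
        0.0007162 ]), 'effort': array([ 1.15189003e-03, -5.39589536e+01,  3.39749086e+01,  1.91930216e-02,
        4.10043481e-05,  5.57019604e-06]), 'eef_pos': array([ 0.23329329, -0.55213526,  0.23042619]), 'eef_rot': array([-8.54828515e-04,  9.80091751e-01,  1.98543194e-01, -1.69472096e-04]), 'contact_force': array([1.26827285, 0.08587724, 0.22492202]), 'torque': array([0.01536874, 0.06982843, 0.01877763]), 'gripper_width': 0.08535483822442824}
scene [[485.64977896   0.         315.57816774]
 [  0.         485.64977896 239.16175103]
 [  0.           0.           1.        ]] [0.00842752 0.         0.         0.         0.        ] [[-0.85783427 -0.51385411  0.00862073  0.45618264]
 [-0.22076833  0.35330193 -0.90908695  0.17857945]
 [ 0.46409235 -0.78174913 -0.41651722  0.69099314]
 [ 0.          0.          0.          1.        ]]
top [[477.0023304    0.         323.72866327]
 [  0.         477.0023304  244.80177892]
 [  0.           0.           1.        ]] [-0.07141928  0.          0.          0.          0.        ] [[ 0.02040571 -0.99911928 -0.03666441 -0.04988667]
 [-0.98087844 -0.01290692 -0.19419292  0.5620466 ]
 [ 0.19354867  0.03992597 -0.98027794  0.86419028]
 [ 0.          0.          0.          1.        ]]
```

View pics/scene0.png

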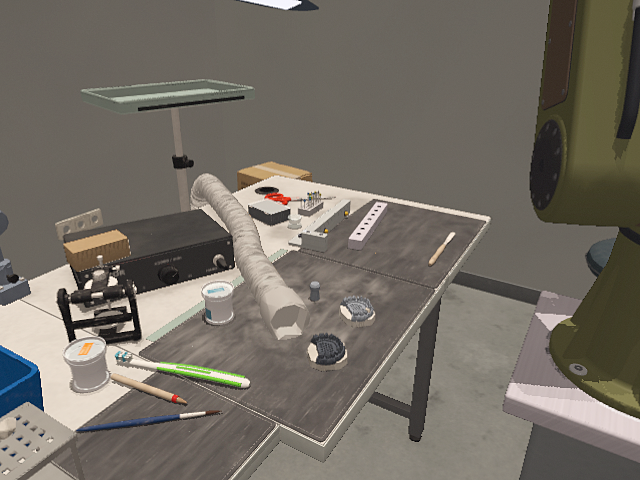

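View pics/top0.png

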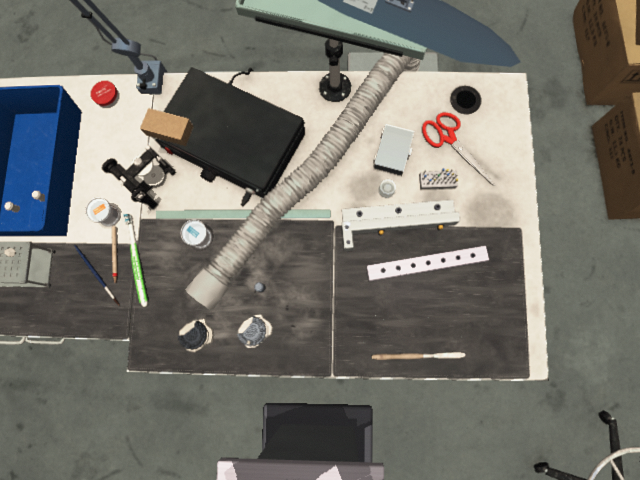

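The top view shows the jig at about (343–460, 203–247), with the stop at (348,237) and the pins at (381,231) and (440,226). The white bar spans (367,272) to (488,255). The spatula lies at (372–465, 356), well in front. I'll measure these.

```bash
cat > h.py <<'E'
import numpy as np,cv2,pickle
def ray(c,uv):
    uv=np.asarray(uv,float).reshape(-1,1,2)
    n=cv2.undistortPoints(uv,c["K"],c["distortion"]).reshape(-1,2)
    T=c["world_to_cam"];R=T[:3,:3];o=-R.T@T[:3,3]
    d=np.c_[n,np.ones(len(n))]@R
    return o,d
def onplane(c,uv,z):
    o,d=ray(c,uv); s=(z-o[2])/d[:,2]; return o+d*s[:,None]
def cloud(c):
    v,u=np.mgrid[0:480,0:640]
    o,d=ray(c,np.c_[u.ravel(),v.ravel()].astype(float))
    return (o+d*c["range_z"].reshape(-1,1)).reshape(480,640,3)
def proj(c,P):
    T=c["world_to_cam"]; r=cv2.Rodrigues(T[:3,:3])[0]
    return cv2.projectPoints(np.asarray(P,float).reshape(-1,3),r,T[:3,3],c["K"],c["distortion"])[0].reshape(-1,2)
E
python3 - <<'E'
from h import *
c=pickle.load(open("top0.pkl","rb"))
im=c["img"]
cv2.imwrite("pics/topz.png",cv2.resize(im[190:290,330:500,::-1],None,fx=4.5,fy=4.5,interpolation=cv2.INTER_CUBIC))
P=cloud(c)
# bar: white region in front
m=((im.min(2)>150)).astype(np.uint8); m[:,:355]=0;m[:242]=0;m[290:]=0;m[:,500:]=0
m=cv2.morphologyEx(m,cv2.MORPH_CLOSE,np.ones((7,7)))
k,l,s,_=cv2.connectedComponentsWithStats(m);i=1+np.argmax(s[1:,4]);print(s[i])
mm=(l==i)
print("z",np.median(P[mm][:,2]),P[mm][:,2].min(),P[mm][:,2].max())
cn=cv2.findContours(mm.astype(np.uint8),cv2.RETR_EXTERNAL,cv2.CHAIN_APPROX_NONE)[0][0].reshape(-1,2)
W=onplane(c,cn,0.024)[:,:2]*1000
r=cv2.minAreaRect(W.astype(np.float32));print(r,cv2.boxPoints(r))
for uv in [(345,209),(457,203),(460,222),(354,230),(354,246),(343,247),(381,231),(440,226)]:
    print(uv,P[uv[1],uv[0]],onplane(c,[uv],.036)[0],onplane(c,[uv],.012)[0])
E
```

```text
[ 367  246  122   34 1804]
z 0.025706724318059482 0.019738462430593073 0.9544630662234974
((536.0894775390625, -244.31387329101562), (29.573657989501953, 239.49644470214844), 10.33778190612793) [[ 500.05374 -129.16304]
 [ 543.0316  -364.77173]
 [ 572.12524 -359.46472]
 [ 529.14734 -123.85602]]
(345, 209) [ 0.64701941 -0.08069108  0.00933848] [ 0.6396295  -0.08058956  0.036     ] [ 0.6462817  -0.08068095  0.012     ]
(457, 203) [ 0.66504442 -0.31205764  0.00072567] [ 0.65468889 -0.30336735  0.036     ] [ 0.6617346  -0.30928006  0.012     ]
(460, 222) [ 0.62520569 -0.31728042 -0.00139329] [ 0.61581093 -0.3078842   0.036     ] [ 0.62184074 -0.31391494  0.012     ]
(354, 230) [ 0.59714796 -0.09884036  0.03509934] [ 0.59694019 -0.09881906  0.036     ] [ 0.60247689 -0.0993868   0.012     ]
(354, 246) [ 0.57150591 -0.09989748  0.00166258] [ 0.5647865  -0.09907561  0.036     ] [ 0.569483   -0.09965005  0.012     ]
(343, 247) [ 0.56918524 -0.07758054  0.00142303] [ 0.56250485 -0.07756281  0.036     ] [ 0.56714173 -0.07757511  0.012     ]
(381, 231) [ 0.59950173 -0.1533392   0.01888353] [ 0.59557841 -0.15194425  0.036     ] [ 0.60107953 -0.15390018  0.012     ]
(440, 226) [ 0.61195667 -0.27225861  0.01621473] [ 0.60717188 -0.26814304  0.036     ] [ 0.61297594 -0.27313532  0.012     ]
```

View pics/topz.png

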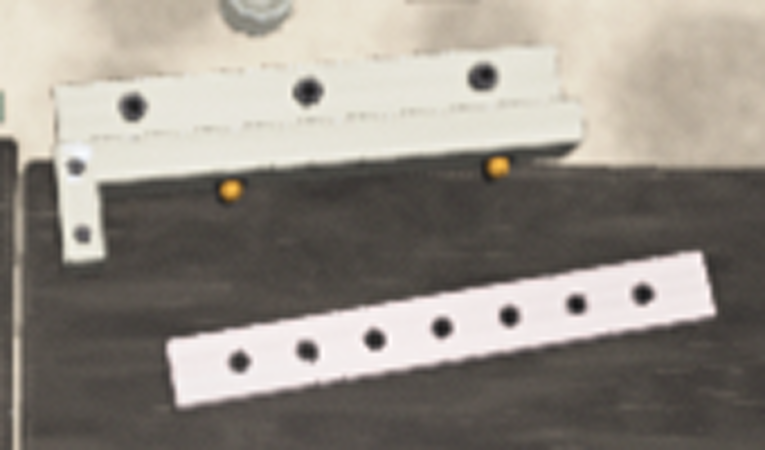

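Run:
```python
from h import *
c=pickle.load(open("top0.pkl","rb"))
T=c["world_to_cam"];print("cam",-T[:3,:3].T@T[:3,3])
g=cv2.cvtColor(c["img"],cv2.COLOR_RGB2GRAY).astype(float)
def edge(vals): # strongest falling subpixel
    pass
pts=[]
for u in range(360,455):
    v0=230.2-(u-354)*0.0655
    vs=np.arange(v0-6,v0+6,0.1)
    col=np.interp(vs,np.arange(480),g[:,u]); 
    # crossing of 130 downward
    k=np.where((col[:-1]>=140)&(col[1:]<140))[0]
    if len(k): pts.append((u,vs[k[0]]))
pts=np.array(pts);W=onplane(c,pts,.036)[:,:2]*1000
f=cv2.fitLine(W.astype(np.float32),cv2.DIST_HUBER,0,.01,.01).ravel();print("rail top edge",len(pts),f,np.degrees(np.arctan2(-f[0],f[1])))
n=np.array([f[1],-f[0]]);print("res",np.std((W-f[2:])@n))
# stop inner edge: u crossing at rows 234..244
pts=[]
for v in range(233,246):
    us=np.arange(346,362,.1);r=np.interp(us,np.arange(640),g[v]);k=np.where((r[:-1]>=140)&(r[1:]<140))[0]
    if len(k):pts.append((us[k[-1]],v))
W2=onplane(c,pts,.036)[:,:2]*1000;print("stop",W2.round(1))
# pins
h=cv2.cvtColor(c["img"],cv2.COLOR_RGB2HSV)
m=((h[...,1]>120)&(h[...,0]>10)&(h[...,0]<30)&(h[...,2]>90)).astype(np.uint8);m[:,:360]=0;m[:,455:]=0;m[:215]=0;m[242:]=0
k,l,s,ce=cv2.connectedComponentsWithStats(m);print(s,ce,onplane(c,ce[1:],.014))
if f[1]<0:f[:2]*=-1
e=f[:2]; nx=np.array([e[1],-e[0]])
for p in W2:print(((p-f[2:])@nx).round(1),end=' ')
ys=np.median(W2@e); 
o=f[2:]+e*((ys-120)-f[2:]@e); print("\njig origin",o,"pins in jig",[( (q[:2]*1000-o)@nx,(q[:2]*1000-o)@e) for q in onplane(c,ce[1:],.014)])
b=np.array([[529.1,-123.9],[572.1,-359.5],[536.1,-244.3],[500.05,-129.2],[543,-364.8]]);print([((q-o)@nx,(q-o)@e) for q in b])
```

```text
cam [ 0.38505449 -0.07709208  0.95446307]
rail top edge 95 [ 1.00040495e-01 -9.94983375e-01  6.06262207e+02 -1.92555756e+02] -174.25848
res 0.2097650866225383
stop [[590.8 -94.1]
 [588.8 -94.6]
 [586.8 -94.8]
 [584.8 -94.6]
 [582.8 -94.6]
 [580.8 -94.8]
 [578.8 -95. ]
 [576.7 -95.3]
 [574.7 -95.7]
 [572.7 -96.1]
 [570.7 -96.3]
 [568.7 -96.5]
 [566.8 -96.7]]
[[     0      0    640    480 307161]
 [   438    225      5      5     19]
 [   379    230      5      5     20]] [[319.48853207 239.50129085]
 [440.21052632 226.63157895]
 [380.95       231.9       ]] [[ 0.61118818 -0.27310722  0.014     ]
 [ 0.59875987 -0.15363044  0.014     ]]
-5.5 -7.6 -9.6 -11.6 -13.6 -15.6 -17.6 -19.6 -21.7 -23.7 -25.7 -27.7 -29.7 
jig origin [ 608.31674271 -212.98976918] pins in jig [(np.float64(-3.1571467781892064), np.float64(-60.103119531312934)), (np.float64(-3.5705915154416576), np.float64(60.01761661558031))]
[(np.float64(-69.90675737648309), np.float64(96.56772140680657)), (np.float64(-50.69201296358406), np.float64(-142.15210306228292)), (np.float64(-74.98674939661323), np.float64(-23.928560419689564)), (np.float64(-99.34123904793562), np.float64(94.20048591016638)), (np.float64(-80.17624380379023), np.float64(-144.51433653415336))]
```

>>> {"op": "servo_tool", "data": {"deltas": [{"x": 0.02, "y": -0.01, "z": 0, "yaw": 0.03}, {"x": 0.06, "y": -0.03, "z": 0, "yaw": 0.08}, {"x": 0.1, "y": -0.05, "z": 0, "yaw": 0.12}, {"x": 0.14, "y": -0.07, "z": 0, "yaw": 0.16}, {"x": 0.18, "y": -0.09, "z": 0, "yaw": 0.2}, {"x": 0.22, "y": -0.11, "z": 0, "yaw": 0.24}, {"x": 0.26, "y": -0.131, "z": 0.02, "yaw": 0.27}, {"x": 0.3, "y": -0.151, "z": 0.04, "yaw": 0.3}, {"x": 0.335, "y": -0.168, "z": 0.06, "yaw": 0.3}, {"x": 0.355, "y": -0.178, "z": 0.08, "yaw": 0.3}, {"x": 0.355, "y": -0.178, "z": 0.09, "yaw": 0.3}, {"x": 0.355, "y": -0.178, "z": 0.09, "yaw": 0.3}, {"x": 0.355, "y": -0.178, "z": 0.09, "yaw": 0.3}]}}

```text
invalid input at $.deltas[0]: expected keys hand, x, y, z, yaw
```

```bash
cat > st.py <<'E'
from h import *
from rig import telemetry
O=np.array([608.3,-213.0]);a=np.radians(5.74);nx=np.array([np.cos(a),np.sin(a)]);ey=np.array([-np.sin(a),np.cos(a)])
def jig(p): p=np.asarray(p)[:2]*1000-O; return p@nx,p@ey
def show():
    s=telemetry.get_obs();w,x,y,z=s["eef_rot"];R=np.array([1-2*(y*y+z*z),2*(x*y+z*w)])
    f=s["contact_force"]
    print("t",round(s["clock"],2),"jig mm",np.round(jig(s["eef_pos"]),1),"z",round(s["eef_pos"][2]*1000,1),"yaw rel jig",round(np.degrees(np.arctan2(R[1],R[0]))-5.74,2),"F jig",(f[:2]@nx).round(2),(f[:2]@ey).round(2),"fz",f[2].round(2),"w",s["gripper_width"].round(4))
if __name__=="__main__": show()
E
python3 - <<'E'
from st import *
from rig import optics
show()
c=optics.camera("wrist");pickle.dump(c,open("w1.pkl","wb"));cv2.imwrite("pics/w1.png",c["img"][:,:,::-1])
E
```

```text
Traceback (most recent call last):
  File "st.py", line 8, in show
    print("t",round(s["clock"],2),"jig mm",np.round(jig(s["eef_pos"]),1),"z",round(s["eef_pos"][2]*1000,1),"yaw rel jig",round(np.degrees(np.arctan2(R[1],R[0]))-5.74,2),"F jig",(f[:2]@nx).round(2),(f[:2]@ey).round(2),"fz",f[2].round(2),"w",s["gripper_width"].round(4))
                                                                                                                                                                                                                                                ^^^^^^^^^^^^^^^^^^^^^^^^
AttributeError: 'float' object has no attribute 'round'
```

>>> {"op": "servo_tool", "data": {"deltas": [{"hand": 0.085, "x": 0.02, "y": -0.01, "z": 0, "yaw": 0.03}, {"hand": 0.085, "x": 0.06, "y": -0.03, "z": 0, "yaw": 0.08}, {"hand": 0.085, "x": 0.1, "y": -0.05, "z": 0, "yaw": 0.12}, {"hand": 0.085, "x": 0.14, "y": -0.07, "z": 0, "yaw": 0.16}, {"hand": 0.085, "x": 0.18, "y": -0.09, "z": 0, "yaw": 0.2}, {"hand": 0.085, "x": 0.22, "y": -0.11, "z": 0, "yaw": 0.24}, {"hand": 0.085, "x": 0.26, "y": -0.131, "z": 0.02, "yaw": 0.27}, {"hand": 0.085, "x": 0.3, "y": -0.151, "z": 0.04, "yaw": 0.3}, {"hand": 0.085, "x": 0.335, "y": -0.168, "z": 0.06, "yaw": 0.3}, {"hand": 0.085, "x": 0.355, "y": -0.178, "z": 0.08, "yaw": 0.3}, {"hand": 0.085, "x": 0.355, "y": -0.178, "z": 0.09, "yaw": 0.3}, {"hand": 0.085, "x": 0.355, "y": -0.178, "z": 0.09, "yaw": 0.3}, {"hand": 0.085, "x": 0.355, "y": -0.178, "z": 0.09, "yaw": 0.3}]}}

```text
clock: 1.4
eef_pos: [0.4907, -0.2512, 0.1415]
eef_rot: [0.0, 0.999, 0.049, -0.0]
contact_force: [0.0, 0.9, -0.7]
gripper_width: 0.085
```

```bash
sed -i 's/s\["gripper_width"\].round(4)/round(float(s["gripper_width"]),4)/' st.py
python3 - <<'E'
from st import *
from rig import optics
show()
c=optics.camera("wrist");pickle.dump(c,open("w1.pkl","wb"));cv2.imwrite("pics/w1.png",c["img"][:,:,::-1])
E
```

```text
t 1.4 jig mm [-120.8  -26.2] z 141.5 yaw rel jig -0.07 F jig 0.13 0.86 fz -0.66 w 0.085
```

View pics/w1.png

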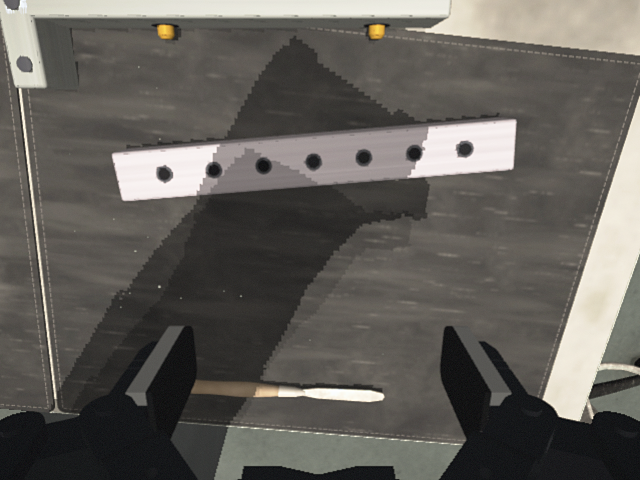

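The wrist view shows the bar at (112–515, 120–200), the pins at (166,32) and (376,32), and the stop at (28,60). The finger tips are at about (180,328) and (452,328). I'll check the real tip height when open.

Run:
```python
from st import *
c=pickle.load(open("w1.pkl","rb"));P=cloud(c)
for reg in [(325,440,125,200),(325,440,440,515)]:
    Q=P[reg[0]:reg[1],reg[2]:reg[3]].reshape(-1,3); Q=Q[(Q[:,2]>.06)&(Q[:,2]<.25)]
    j=np.array([jig(q) for q in Q]);low=Q[:,2]<.19
    print(len(Q),"z pct",np.percentile(Q[:,2],[0,1,5,25,75]).round(4),"x",np.percentile(j[low][:,0],[1,50,99]),"y",np.percentile(j[low][:,1],[1,50,99]))
```

```text
6297 z pct [0.1541 0.1559 0.1596 0.1703 0.191 ] x [-132.15714515 -114.74806832 -109.93136861] y [16.40345481 17.04204164 29.79075162]
6500 z pct [0.1534 0.156  0.1597 0.1706 0.1913] x [-132.24313833 -114.97130192 -110.17208837] y [-81.49275389 -68.64374297 -67.98681978]
```

Open, the tips stand 13 mm above TCP height, as stated. I'll descend until the tips are about 8 mm up, then push with both open fingers squared to the rail.

>>> {"op": "servo_tool", "data": {"deltas": [{"hand": 0.085, "x": 0, "y": -0.002, "z": 0.04, "yaw": 0}, {"hand": 0.085, "x": 0, "y": -0.002, "z": 0.08, "yaw": 0}, {"hand": 0.085, "x": 0, "y": -0.002, "z": 0.115, "yaw": 0}, {"hand": 0.085, "x": 0, "y": -0.002, "z": 0.135, "yaw": 0}, {"hand": 0.085, "x": 0, "y": -0.002, "z": 0.143, "yaw": 0}, {"hand": 0.085, "x": 0, "y": -0.002, "z": 0.147, "yaw": 0}, {"hand": 0.085, "x": 0, "y": -0.002, "z": 0.147, "yaw": 0}]}}

```text
clock: 2.15
eef_pos: [0.4917, -0.2494, -0.0048]
eef_rot: [0.0, 0.999, 0.049, 0.001]
contact_force: [0.2, -0.5, 1.1]
gripper_width: 0.085
```

```bash
python3 st.py
```

```text
t 2.15 jig mm [-119.7  -24.6] z -4.8 yaw rel jig -0.07 F jig 0.15 -0.52 fz 1.05 w 0.085
```

>>> {"op": "servo_tool", "data": {"deltas": [{"hand": 0.085, "x": 0.006, "y": 0, "z": 0, "yaw": 0}, {"hand": 0.085, "x": 0.012, "y": 0, "z": 0, "yaw": 0}, {"hand": 0.085, "x": 0.016, "y": 0, "z": 0, "yaw": 0}, {"hand": 0.085, "x": 0.02, "y": 0, "z": 0, "yaw": 0}, {"hand": 0.085, "x": 0.024, "y": 0, "z": 0, "yaw": 0}, {"hand": 0.085, "x": 0.028, "y": 0, "z": 0, "yaw": 0}, {"hand": 0.085, "x": 0.032, "y": 0, "z": 0, "yaw": 0}, {"hand": 0.085, "x": 0.036, "y": 0, "z": 0, "yaw": 0}, {"hand": 0.085, "x": 0.04, "y": 0, "z": 0, "yaw": 0}, {"hand": 0.085, "x": 0.044, "y": 0, "z": 0, "yaw": 0}, {"hand": 0.085, "x": 0.048, "y": 0, "z": 0, "yaw": 0}, {"hand": 0.085, "x": 0.052, "y": 0, "z": 0, "yaw": 0}, {"hand": 0.085, "x": 0.055, "y": 0, "z": 0, "yaw": 0}, {"hand": 0.085, "x": 0.058, "y": 0, "z": 0, "yaw": 0}, {"hand": 0.085, "x": 0.06, "y": 0, "z": 0, "yaw": 0}, {"hand": 0.085, "x": 0.06, "y": 0, "z": 0, "yaw": 0}]}}

```text
clock: 3.75
eef_pos: [0.5514, -0.2425, -0.0056]
eef_rot: [-0.0, 0.999, 0.05, 0.0]
contact_force: [0.2, 0.6, 0.2]
gripper_width: 0.0848
```

```bash
cat > look.py <<'E'
import sys
from st import *
from rig import optics
show()
n=sys.argv[1]
c=optics.camera("wrist");pickle.dump(c,open(n+".pkl","wb"));cv2.imwrite(f"pics/{n}.png",c["img"][:,:,::-1])
E
python3 look.py w2
```

```text
t 3.75 jig mm [-59.6 -23.7] z -5.6 yaw rel jig -0.01 F jig 0.25 0.55 fz 0.17 w 0.0848
```

View pics/w2.png

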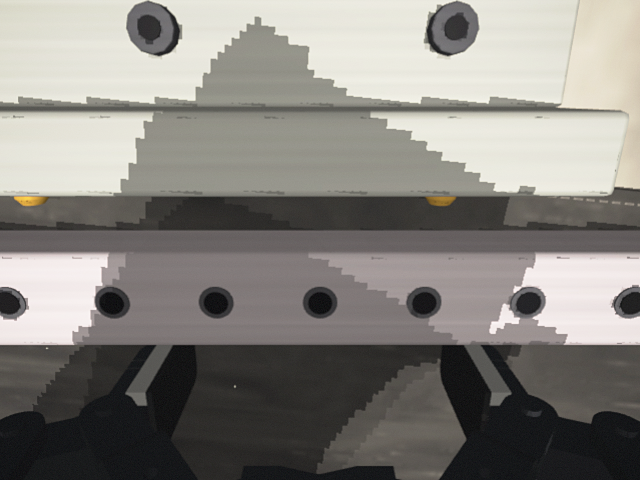

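```bash
python3 -c "
from rig import telemetry as t
print(t.get_obs()['q'])"
```

```text
[-4.14708360e-01  5.08352449e-01 -3.40963215e-01  7.20609086e-01
  2.91870420e-04  2.62694430e+00]
```

>>> {"op": "servo_tool", "data": {"deltas": [{"hand": 0.085, "x": -0.004, "y": 0, "z": 0, "yaw": 0}, {"hand": 0.085, "x": -0.012, "y": 0, "z": 0, "yaw": 0}, {"hand": 0.085, "x": -0.015, "y": 0, "z": -0.03, "yaw": 0}, {"hand": 0.06, "x": -0.015, "y": 0, "z": -0.07, "yaw": 0}, {"hand": 0.0, "x": -0.01, "y": 0.02, "z": -0.1, "yaw": -0.1}, {"hand": 0.0, "x": -0.005, "y": 0.05, "z": -0.1, "yaw": -0.2}]}}

```text
clock: 4.4
eef_pos: [0.5532, -0.2937, 0.0997]
eef_rot: [0.002, 0.988, 0.152, 0.003]
contact_force: [0.1, 0.3, 0.1]
gripper_width: 0.0435
```

>>> {"op": "servo_tool", "data": {"deltas": [{"hand": 0.0, "x": 0.003, "y": 0.02, "z": 0, "yaw": -0.14}, {"hand": 0.0, "x": 0.006, "y": 0.045, "z": 0, "yaw": -0.28}, {"hand": 0.0, "x": 0.009, "y": 0.07, "z": 0, "yaw": -0.42}, {"hand": 0.0, "x": 0.012, "y": 0.09, "z": 0, "yaw": -0.56}, {"hand": 0.0, "x": 0.012, "y": 0.0956, "z": 0, "yaw": -0.7}, {"hand": 0.0, "x": 0.0122, "y": 0.0956, "z": 0, "yaw": -0.84}, {"hand": 0.0, "x": 0.0122, "y": 0.0956, "z": 0, "yaw": -0.98}, {"hand": 0.0, "x": 0.0122, "y": 0.0956, "z": 0, "yaw": -1.12}, {"hand": 0.0, "x": 0.0122, "y": 0.0956, "z": 0, "yaw": -1.26}, {"hand": 0.0, "x": 0.0122, "y": 0.0956, "z": 0, "yaw": -1.371}, {"hand": 0.0, "x": 0.0122, "y": 0.0956, "z": 0, "yaw": -1.371}, {"hand": 0.0, "x": 0.0122, "y": 0.0956, "z": 0, "yaw": -1.371}]}}

```text
clock: 5.6
eef_pos: [0.5901, -0.3806, 0.0943]
eef_rot: [-0.0, 0.672, 0.741, -0.0]
contact_force: [0.7, -0.4, 0.7]
gripper_width: -0.0001
```

```bash
cat > bar.py <<'E'
import sys
from st import *
from rig import optics
# bar top outline in the top camera -> jig frame
def bar(c):
    im=c["img"];m=(im.min(2)>150).astype(np.uint8)
    v,u=np.mgrid[0:480,0:640];W=onplane(c,np.c_[u.ravel(),v.ravel()],.024)
    J=np.array([(W[:,:2]*1000-O)@nx,(W[:,:2]*1000-O)@ey]).T.reshape(480,640,2)
    P=cloud(c)
    ok=(m>0)&(J[...,0]>-110)&(J[...,0]<-1)&(J[...,1]>-160)&(J[...,1]<119)&(P[...,2]<.033)
    return J,ok
if __name__=="__main__":
    show();n=sys.argv[1]
    for k in ("top","wrist"):
        c=optics.camera(k);pickle.dump(c,open(f"{k}{n}.pkl","wb"))
        im=c["img"][:,:,::-1]
        if k=="top": im=cv2.resize(im[190:290,330:500],None,fx=4.5,fy=4.5,interpolation=cv2.INTER_CUBIC)
        cv2.imwrite(f"pics/{k}{n}.png",im)
E
python3 bar.py 3
```

```text
t 5.6 jig mm [ -34.8 -164.9] z 94.3 yaw rel jig 89.82 F jig 0.65 -0.42 fz 0.71 w -0.0001
```

View pics/top3.png

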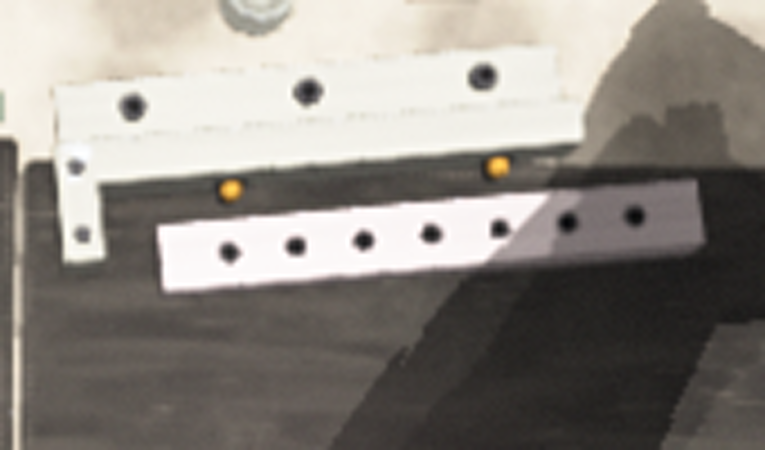

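View pics/wrist3.png

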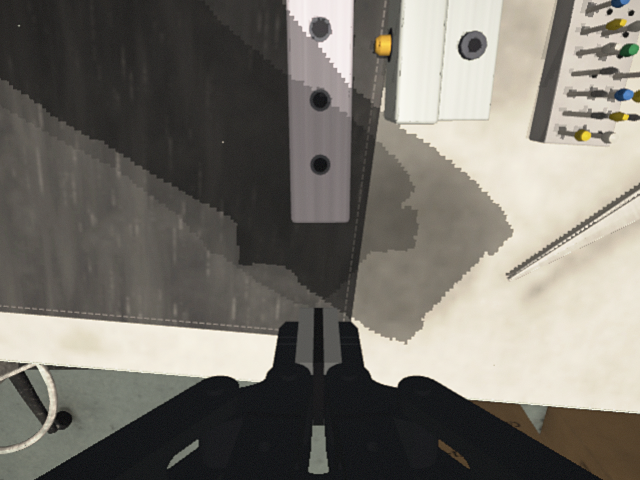

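The bar is now parallel to the rail. In the wrist view its axis is at x≈320, exactly in line with the closed fingers (tips at 320,320), and its right end is at row 222.

Run:
```python
from st import *
c=pickle.load(open("top3.pkl","rb"));z=lambda u,v:(330+(u-1.75)/4.5,190+(v-1.75)/4.5)
for p in [(157,226),(164,292),(696,180),(705,245)]: print(p,[round(x,1) for x in jig(onplane(c,[z(*p)],.024)[0]/1)])
c=pickle.load(open("wrist3.pkl","rb"))
for p in [(292,222),(350,222)]: print(p,[round(x,1) for x in jig(onplane(c,[p],.024)[0])])
P=cloud(c);Q=P[300:380,275:365].reshape(-1,3);Q=Q[(Q[:,2]>.06)&(Q[:,2]<.16)];print("tip z",np.percentile(Q[:,2],[1,5]))
```

```text
(157, 226) [np.float64(-19.0), np.float64(95.3)]
(164, 292) [np.float64(-48.7), np.float64(95.0)]
(696, 180) [np.float64(-19.0), np.float64(-144.7)]
(705, 245) [np.float64(-48.5), np.float64(-144.4)]
(292, 222) [np.float64(-48.8), np.float64(-143.1)]
(350, 222) [np.float64(-19.1), np.float64(-143.3)]
tip z [0.09911765 0.10237472]
```

>>> {"op": "servo_tool", "data": {"deltas": [{"hand": 0, "x": 0, "y": 0, "z": 0.04, "yaw": 0}, {"hand": 0, "x": 0, "y": 0, "z": 0.07, "yaw": 0}, {"hand": 0, "x": 0, "y": 0, "z": 0.083, "yaw": 0}, {"hand": 0, "x": 0, "y": 0, "z": 0.087, "yaw": 0}, {"hand": 0, "x": 0.004, "y": 0, "z": 0.087, "yaw": 0}, {"hand": 0, "x": 0.008, "y": 0, "z": 0.087, "yaw": 0}, {"hand": 0, "x": 0.011, "y": 0, "z": 0.087, "yaw": 0}, {"hand": 0, "x": 0.014, "y": 0, "z": 0.087, "yaw": 0}, {"hand": 0, "x": 0.017, "y": 0, "z": 0.087, "yaw": 0}, {"hand": 0, "x": 0.02, "y": 0, "z": 0.087, "yaw": 0}, {"hand": 0, "x": 0.023, "y": 0, "z": 0.087, "yaw": 0}, {"hand": 0, "x": 0.026, "y": 0, "z": 0.087, "yaw": 0}, {"hand": 0, "x": 0.029, "y": 0, "z": 0.087, "yaw": 0}, {"hand": 0, "x": 0.031, "y": 0, "z": 0.087, "yaw": 0}]}}

```text
clock: 7.1
eef_pos: [0.5875, -0.3494, 0.0072]
eef_rot: [-0.0, 0.671, 0.742, -0.0]
contact_force: [-0.3, -3.1, 1.8]
gripper_width: 0.0005
```

```bash
python3 st.py
```

```text
t 7.1 jig mm [ -34.4 -133.6] z 7.2 yaw rel jig 89.99 F jig -0.65 -3.1 fz 1.83 w 0.0005
```

>>> {"op": "servo_tool", "data": {"deltas": [{"hand": 0, "x": 0.0005, "y": 0, "z": 0, "yaw": 0}, {"hand": 0, "x": 0.001, "y": 0, "z": 0, "yaw": 0}, {"hand": 0, "x": 0.0015, "y": 0, "z": 0, "yaw": 0}]}}

```text
clock: 7.4
eef_pos: [0.5874, -0.3482, 0.0072]
eef_rot: [-0.0, 0.671, 0.742, -0.0]
contact_force: [0.1, -3.0, 2.3]
gripper_width: 0.0
```

```bash
python3 st.py; python3 bar.py 4
```

```text
t 7.4 jig mm [ -34.4 -132.4] z 7.2 yaw rel jig 89.99 F jig -0.16 -3.04 fz 2.33 w 0.0
t 7.4 jig mm [ -34.4 -132.4] z 7.2 yaw rel jig 89.99 F jig -0.16 -3.04 fz 2.33 w 0.0
```

View pics/top4.png

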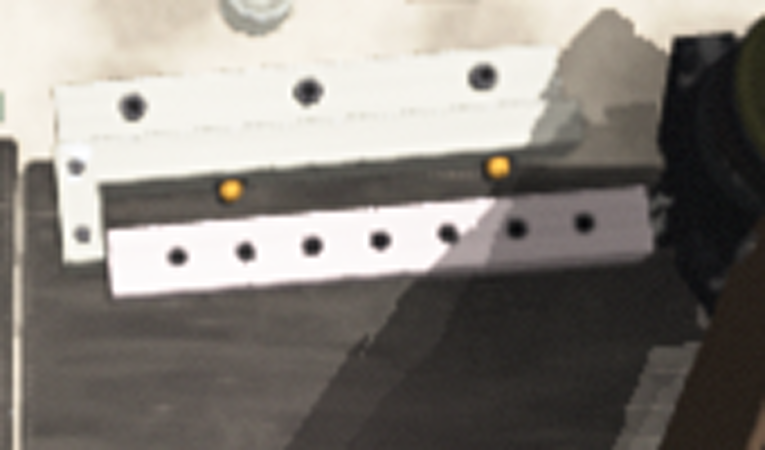

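The bar's left end is at (107,230) in the zoom, about 2 mm short of the stop. I'll feel for contact next.

>>> {"op": "servo_tool", "data": {"deltas": [{"hand": 0, "x": 0.0005, "y": 0, "z": 0, "yaw": 0}, {"hand": 0, "x": 0.001, "y": 0, "z": 0, "yaw": 0}]}}

```text
clock: 7.7
eef_pos: [0.5872, -0.3472, 0.0072]
eef_rot: [-0.0, 0.671, 0.742, -0.0]
contact_force: [1.3, -2.6, 1.8]
gripper_width: 0.0001
```

>>> {"op": "servo_tool", "data": {"deltas": [{"hand": 0, "x": 0.0004, "y": 0, "z": 0, "yaw": 0}, {"hand": 0, "x": 0.0008, "y": 0, "z": 0, "yaw": 0}]}}

```text
clock: 7.9
eef_pos: [0.5871, -0.3463, 0.0072]
eef_rot: [-0.0, 0.671, 0.742, 0.0]
contact_force: [0.7, -3.0, 0.9]
gripper_width: 0.0001
```

>>> {"op": "servo_tool", "data": {"deltas": [{"hand": 0, "x": 0.0003, "y": 0, "z": 0, "yaw": 0}, {"hand": 0, "x": 0.0006, "y": 0, "z": 0, "yaw": 0}]}}

```text
clock: 8.1
eef_pos: [0.5872, -0.3463, 0.0073]
eef_rot: [0.0, 0.671, 0.741, -0.0]
contact_force: [0.7, -5.3, 0.7]
gripper_width: 0.0002
```

Contact confirmed: the TCP stalled and the force rose to 5.3 N. Next I'll go back to the two-finger push, centred on the bar.

>>> {"op": "servo_tool", "data": {"deltas": [{"hand": 0, "x": -0.003, "y": 0, "z": 0, "yaw": 0}, {"hand": 0, "x": -0.012, "y": 0, "z": 0, "yaw": 0}, {"hand": 0, "x": -0.015, "y": 0, "z": -0.03, "yaw": 0}, {"hand": 0, "x": -0.015, "y": -0.01, "z": -0.065, "yaw": 0.1}, {"hand": 0.04, "x": 0.02, "y": -0.03, "z": -0.09, "yaw": 0.24}, {"hand": 0.085, "x": 0.05, "y": -0.04, "z": -0.09, "yaw": 0.38}, {"hand": 0.085, "x": 0.08, "y": -0.042, "z": -0.09, "yaw": 0.52}, {"hand": 0.085, "x": 0.11, "y": -0.042, "z": -0.09, "yaw": 0.66}, {"hand": 0.085, "x": 0.13, "y": -0.042, "z": -0.09, "yaw": 0.8}, {"hand": 0.085, "x": 0.13, "y": -0.042, "z": -0.09, "yaw": 0.94}, {"hand": 0.085, "x": 0.13, "y": -0.042, "z": -0.09, "yaw": 1.08}, {"hand": 0.085, "x": 0.13, "y": -0.042, "z": -0.09, "yaw": 1.22}, {"hand": 0.085, "x": 0.13, "y": -0.042, "z": -0.09, "yaw": 1.36}, {"hand": 0.085, "x": 0.13, "y": -0.042, "z": -0.09, "yaw": 1.48}, {"hand": 0.085, "x": 0.13, "y": -0.042, "z": -0.09, "yaw": 1.57}, {"hand": 0.085, "x": 0.13, "y": -0.042, "z": -0.09, "yaw": 1.57}, {"hand": 0.085, "x": 0.13, "y": -0.042, "z": -0.09, "yaw": 1.57}]}}

```text
clock: 9.8
eef_pos: [0.5322, -0.2206, 0.0971]
eef_rot: [-0.0, 0.999, 0.051, -0.0]
contact_force: [-0.7, -1.0, 0.3]
gripper_width: 0.0849
```

```bash
python3 bar.py 5
```

```text
t 9.8 jig mm [-76.4   0. ] z 97.1 yaw rel jig 0.16 F jig -0.76 -0.89 fz 0.33 w 0.0849
```

View pics/wrist5.png

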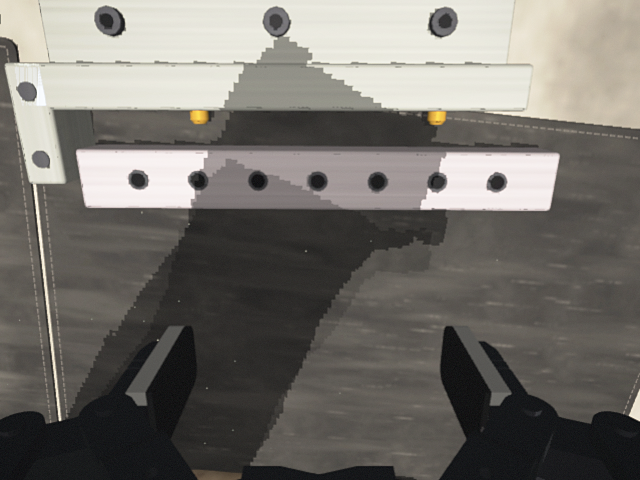

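View pics/top5.png

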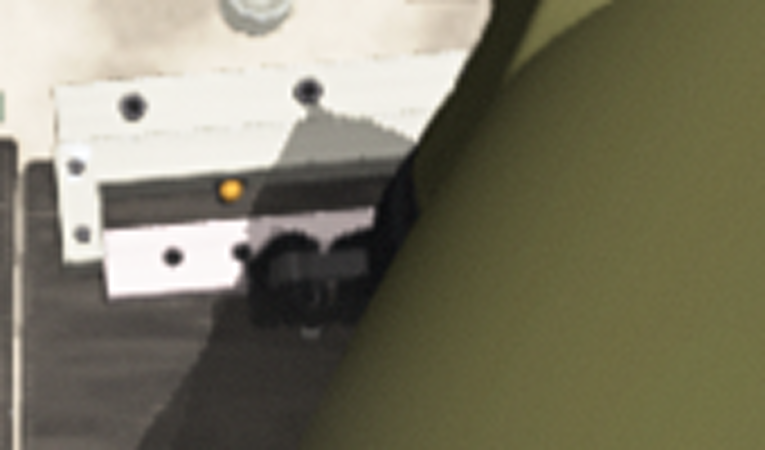

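The bar lies parallel to the rail with its left end at the stop. I'll descend and approach the pins.

>>> {"op": "servo_tool", "data": {"deltas": [{"hand": 0.085, "x": 0, "y": 0, "z": 0.04, "yaw": 0.003}, {"hand": 0.085, "x": 0, "y": 0, "z": 0.08, "yaw": 0.003}, {"hand": 0.085, "x": 0, "y": 0, "z": 0.097, "yaw": 0.003}, {"hand": 0.085, "x": 0, "y": 0, "z": 0.102, "yaw": 0.003}, {"hand": 0.085, "x": 0.005, "y": 0, "z": 0.102, "yaw": 0.003}, {"hand": 0.085, "x": 0.01, "y": 0, "z": 0.102, "yaw": 0.003}, {"hand": 0.085, "x": 0.014, "y": 0, "z": 0.102, "yaw": 0.003}, {"hand": 0.085, "x": 0.017, "y": 0, "z": 0.102, "yaw": 0.003}, {"hand": 0.085, "x": 0.02, "y": 0, "z": 0.102, "yaw": 0.003}, {"hand": 0.085, "x": 0.022, "y": 0, "z": 0.102, "yaw": 0.003}, {"hand": 0.085, "x": 0.024, "y": 0, "z": 0.102, "yaw": 0.003}]}}

```text
clock: 11.0
eef_pos: [0.5561, -0.2183, -0.0046]
eef_rot: [0.0, 0.999, 0.049, -0.0]
contact_force: [-4.1, -0.8, 3.1]
gripper_width: 0.0852
```

```bash
python3 st.py
```

```text
t 11.0 jig mm [-52.5  -0.1] z -4.6 yaw rel jig -0.14 F jig -4.12 -0.41 fz 3.05 w 0.0852
```

>>> {"op": "servo_tool", "data": {"deltas": [{"hand": 0.085, "x": 0.001, "y": 0, "z": 0, "yaw": 0}, {"hand": 0.085, "x": 0.002, "y": 0, "z": 0, "yaw": 0}, {"hand": 0.085, "x": 0.003, "y": 0, "z": 0, "yaw": 0}, {"hand": 0.085, "x": 0.004, "y": 0, "z": 0, "yaw": 0}]}}

```text
clock: 11.4
eef_pos: [0.5602, -0.2179, -0.0047]
eef_rot: [-0.0, 0.999, 0.049, -0.0]
contact_force: [-4.0, -1.0, 2.8]
gripper_width: 0.0851
```

>>> {"op": "servo_tool", "data": {"deltas": [{"hand": 0.085, "x": 0.0005, "y": 0, "z": 0, "yaw": 0}, {"hand": 0.085, "x": 0.001, "y": 0, "z": 0, "yaw": 0}, {"hand": 0.085, "x": 0.0015, "y": 0, "z": 0, "yaw": 0}]}}

```text
clock: 11.7
eef_pos: [0.5603, -0.2178, -0.0048]
eef_rot: [0.0, 0.999, 0.049, -0.001]
contact_force: [-9.7, -1.3, 7.4]
gripper_width: 0.085
```

>>> {"op": "servo_tool", "data": {"deltas": [{"hand": 0.085, "x": 0.0005, "y": 0, "z": 0, "yaw": 0}, {"hand": 0.085, "x": 0.001, "y": 0, "z": 0, "yaw": 0}]}}

```text
clock: 11.9
eef_pos: [0.5603, -0.2178, -0.0049]
eef_rot: [0.0, 0.999, 0.049, -0.002]
contact_force: [-12.4, -1.9, 10.4]
gripper_width: 0.0846
```

```bash
python3 bar.py 6
```

```text
t 11.9 jig mm [-48.2   0.1] z -4.9 yaw rel jig -0.15 F jig -12.5 -0.67 fz 10.43 w 0.0846
```

View pics/wrist6.png

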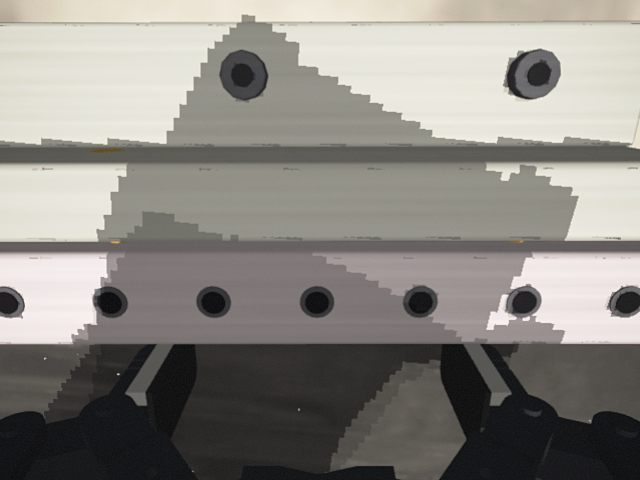

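The bar met the pins at the predicted place, but the fingers bear down on it (fz≈10 N), which adds mat friction. I'll relieve that by commanding slightly upward.

>>> {"op": "servo_tool", "data": {"deltas": [{"hand": 0.085, "x": 0, "y": 0, "z": -0.0005, "yaw": 0}, {"hand": 0.085, "x": 0, "y": 0, "z": -0.001, "yaw": 0}]}}

```text
clock: 12.2
eef_pos: [0.5605, -0.2177, -0.0046]
eef_rot: [0.0, 0.999, 0.049, -0.002]
contact_force: [-6.3, -2.3, -0.6]
gripper_width: 0.0852
```

```bash
python3 st.py
```

```text
t 12.2 jig mm [-48.    0.1] z -4.6 yaw rel jig -0.14 F jig -6.47 -1.65 fz -0.56 w 0.0852
```

>>> {"op": "servo_tool", "data": {"deltas": [{"hand": 0.085, "x": 0.0005, "y": 0, "z": -0.0002, "yaw": 0}, {"hand": 0.085, "x": 0.001, "y": 0, "z": -0.0004, "yaw": 0}]}}

```text
clock: 12.4
eef_pos: [0.5605, -0.2177, -0.0046]
eef_rot: [0.0, 0.999, 0.049, -0.003]
contact_force: [-10.3, -2.4, 0.8]
gripper_width: 0.085
```

>>> {"op": "servo_tool", "data": {"deltas": [{"hand": 0.085, "x": 0.0005, "y": 0, "z": -0.0003, "yaw": 0}, {"hand": 0.085, "x": 0.001, "y": 0, "z": -0.0006, "yaw": 0}]}}

```text
clock: 12.6
eef_pos: [0.5606, -0.2177, -0.0044]
eef_rot: [0.0, 0.999, 0.049, -0.004]
contact_force: [-10.8, -4.0, -0.5]
gripper_width: 0.0848
```

```bash
python3 st.py
```

```text
t 12.6 jig mm [-47.9   0.1] z -4.4 yaw rel jig -0.17 F jig -11.19 -2.92 fz -0.55 w 0.0848
```

>>> {"op": "servo_tool", "data": {"deltas": [{"hand": 0.085, "x": 0.0005, "y": 0, "z": -0.0001, "yaw": 0}, {"hand": 0.085, "x": 0.001, "y": 0, "z": -0.0002, "yaw": 0}]}}

```text
clock: 12.8
eef_pos: [0.5615, -0.2176, -0.0042]
eef_rot: [0.0, 0.999, 0.049, -0.004]
contact_force: [-10.3, -4.0, 0.3]
gripper_width: 0.0849
```

>>> {"op": "servo_tool", "data": {"deltas": [{"hand": 0.085, "x": 0.0005, "y": 0, "z": -0.0002, "yaw": 0}, {"hand": 0.085, "x": 0.001, "y": 0, "z": -0.0003, "yaw": 0}]}}

```text
clock: 13.0
eef_pos: [0.5626, -0.2175, -0.004]
eef_rot: [0.0, 0.999, 0.049, -0.004]
contact_force: [-10.4, -4.9, -0.1]
gripper_width: 0.0848
```

```bash
python3 bar.py 7
```

```text
t 13.0 jig mm [-45.9   0.1] z -4.0 yaw rel jig -0.18 F jig -10.87 -3.8 fz -0.07 w 0.0848
```

View pics/wrist7.png

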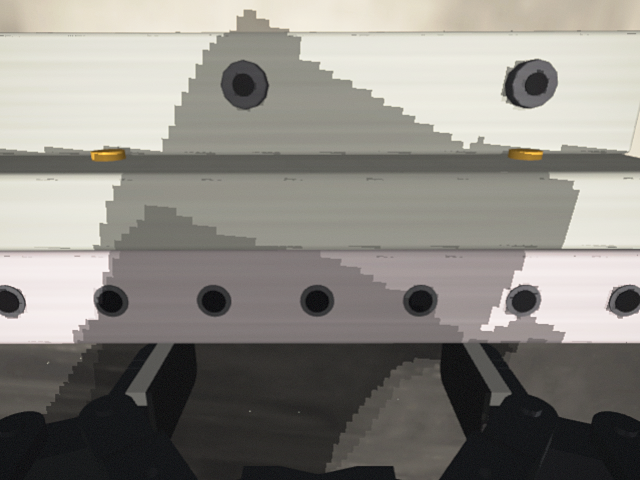

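Both pins are moving evenly: brass ends show at (108,155) and (525,155) behind the rail. I'll continue at about 11 N.

>>> {"op": "servo_tool", "data": {"deltas": [{"hand": 0.085, "x": 0.0005, "y": 0, "z": -0.0001, "yaw": 0}, {"hand": 0.085, "x": 0.001, "y": 0, "z": -0.0002, "yaw": 0}, {"hand": 0.085, "x": 0.0015, "y": 0, "z": -0.0003, "yaw": 0}, {"hand": 0.085, "x": 0.002, "y": 0, "z": -0.0004, "yaw": 0}]}}

```text
clock: 13.5
eef_pos: [0.5648, -0.2172, -0.0036]
eef_rot: [0.0, 0.999, 0.049, -0.004]
contact_force: [-10.3, -4.5, -0.3]
gripper_width: 0.0851
```

>>> {"op": "servo_tool", "data": {"deltas": [{"hand": 0.085, "x": 0.0005, "y": 0, "z": -0.0001, "yaw": 0}, {"hand": 0.085, "x": 0.001, "y": 0, "z": -0.0002, "yaw": 0}, {"hand": 0.085, "x": 0.0015, "y": 0, "z": -0.0003, "yaw": 0}]}}

```text
clock: 13.8
eef_pos: [0.5664, -0.2171, -0.0033]
eef_rot: [0.0, 0.999, 0.049, -0.004]
contact_force: [-8.7, -4.0, -0.8]
gripper_width: 0.085
```

```bash
python3 bar.py 8
```

```text
t 13.8 jig mm [-42.1   0.1] z -3.3 yaw rel jig -0.18 F jig -9.09 -3.08 fz -0.81 w 0.085
```

View pics/wrist8.png

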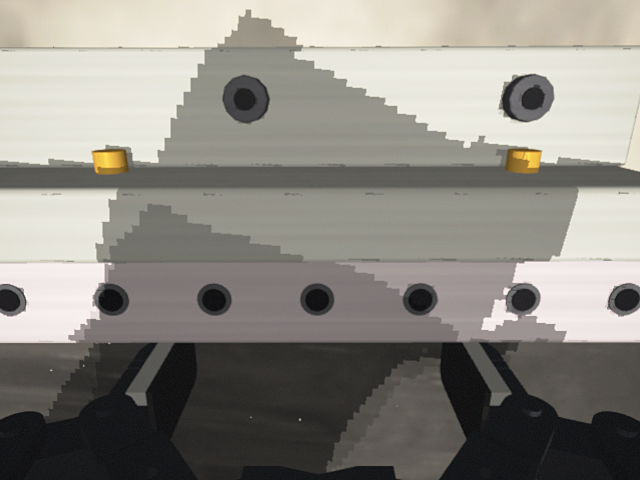

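>>> {"op": "servo_tool", "data": {"deltas": [{"hand": 0.085, "x": 0.0003, "y": 0, "z": -0.0001, "yaw": 0}, {"hand": 0.085, "x": 0.0006, "y": 0, "z": -0.0001, "yaw": 0}]}}

```text
clock: 14.1
eef_pos: [0.5668, -0.217, -0.0033]
eef_rot: [0.0, 0.999, 0.049, -0.004]
contact_force: [-10.3, -4.1, -1.3]
gripper_width: 0.0849
```

>>> {"op": "servo_tool", "data": {"deltas": [{"hand": 0.085, "x": 0.0003, "y": 0, "z": -0.0001, "yaw": 0}, {"hand": 0.085, "x": 0.0006, "y": 0, "z": -0.0001, "yaw": 0}]}}

```text
clock: 14.3
eef_pos: [0.5668, -0.217, -0.0033]
eef_rot: [0.0, 0.999, 0.049, -0.004]
contact_force: [-11.4, -4.7, -0.9]
gripper_width: 0.0849
```

>>> {"op": "servo_tool", "data": {"deltas": [{"hand": 0.085, "x": 0.0003, "y": 0, "z": -0.0001, "yaw": 0}, {"hand": 0.085, "x": 0.0006, "y": 0, "z": -0.0001, "yaw": 0}]}}

```text
clock: 14.5
eef_pos: [0.5669, -0.217, -0.0034]
eef_rot: [0.0, 0.999, 0.049, -0.005]
contact_force: [-11.9, -4.8, -2.0]
gripper_width: 0.0849
```

```bash
python3 st.py
```

```text
t 14.5 jig mm [-41.6   0.1] z -3.4 yaw rel jig -0.17 F jig -12.29 -3.59 fz -1.97 w 0.0849
```

>>> {"op": "servo_tool", "data": {"deltas": [{"hand": 0.085, "x": 0.0004, "y": 0, "z": 0.0001, "yaw": 0}, {"hand": 0.085, "x": 0.0008, "y": 0, "z": 0.0002, "yaw": 0}]}}

```text
clock: 14.7
eef_pos: [0.5669, -0.217, -0.0039]
eef_rot: [0.0, 0.999, 0.049, -0.005]
contact_force: [-13.5, -5.6, -0.5]
gripper_width: 0.0853
```

>>> {"op": "servo_tool", "data": {"deltas": [{"hand": 0.085, "x": 0.0004, "y": 0, "z": 0, "yaw": 0}, {"hand": 0.085, "x": 0.0008, "y": 0, "z": 0, "yaw": 0}]}}

```text
clock: 14.9
eef_pos: [0.567, -0.217, -0.0041]
eef_rot: [0.0, 0.999, 0.049, -0.006]
contact_force: [-15.6, -6.4, -0.5]
gripper_width: 0.0849
```

```bash
python3 bar.py 9
python3 - <<'E'
from st import *
c=pickle.load(open("wrist9.pkl","rb"));P=cloud(c)
for u in (60,150,400,560):
    col=P[:,u]; 
    print(u,[(v,round(col[v,2]*1000,1),round(jig(col[v])[0],1)) for v in range(255,285,3)])
E
```

```text
t 14.9 jig mm [-41.5   0.1] z -4.1 yaw rel jig -0.17 F jig -16.15 -4.82 fz -0.53 w 0.0849
60 [(255, np.float64(35.5), np.float64(2.8)), (258, np.float64(35.4), np.float64(1.9)), (261, np.float64(36.0), np.float64(1.4)), (264, np.float64(34.9), np.float64(0.1)), (267, np.float64(24.7), np.float64(-4.9)), (270, np.float64(23.5), np.float64(-6.4)), (273, np.float64(24.3), np.float64(-6.9)), (276, np.float64(23.6), np.float64(-8.2)), (279, np.float64(24.1), np.float64(-8.9)), (282, np.float64(23.3), np.float64(-10.2))]
150 [(255, np.float64(37.0), np.float64(3.2)), (258, np.float64(35.9), np.float64(2.0)), (261, np.float64(36.0), np.float64(1.3)), (264, np.float64(35.1), np.float64(0.1)), (267, np.float64(24.2), np.float64(-5.3)), (270, np.float64(23.9), np.float64(-6.3)), (273, np.float64(24.0), np.float64(-7.2)), (276, np.float64(23.8), np.float64(-8.2)), (279, np.float64(24.1), np.float64(-9.0)), (282, np.float64(23.2), np.float64(-10.4))]
400 [(255, np.float64(36.1), np.float64(2.6)), (258, np.float64(35.7), np.float64(1.7)), (261, np.float64(36.4), np.float64(1.2)), (264, np.float64(35.6), np.float64(0.0)), (267, np.float64(24.2), np.float64(-5.6)), (270, np.float64(23.2), np.float64(-6.9)), (273, np.float64(23.5), np.float64(-7.7)), (276, np.float64(23.5), np.float64(-8.7)), (279, np.float64(24.7), np.float64(-9.1)), (282, np.float64(24.9), np.float64(-9.9))]
560 [(255, np.float64(36.4), np.float64(2.6)), (258, np.float64(35.7), np.float64(1.5)), (261, np.float64(35.8), np.float64(0.7)), (264, np.float64(35.5), np.float64(-0.2)), (267, np.float64(24.7), np.float64(-5.5)), (270, np.float64(24.0), np.float64(-6.8)), (273, np.float64(23.8), np.float64(-7.8)), (276, np.float64(24.2), np.float64(-8.5)), (279, np.float64(23.6), np.float64(-9.8)), (282, np.float64(24.8), np.float64(-10.1))]
```

View pics/wrist9.png

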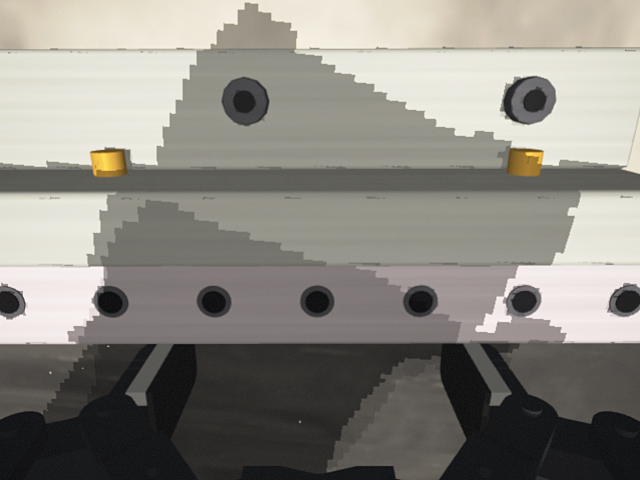

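Run:
```python
from st import *
for n in ("6","8","9"):
    c=pickle.load(open(f"wrist{n}.pkl","rb"));g=cv2.cvtColor(c["img"],cv2.COLOR_RGB2GRAY).astype(float)
    print(n)
    for u in (20,60,250,300,350,400,600,630):
        v=np.arange(325,365);d=np.diff(cv2.GaussianBlur(g[325:365,u:u+1],(1,3),0).ravel());k=v[np.argmin(d)]+.5
        print(u,k,np.round(jig(onplane(c,[(u,k)],.024)[0]),1),end=' ')
    print()
c=pickle.load(open("wrist9.pkl","rb"))
for p in [(92,150),(126,150),(510,149),(542,149)]: print(np.round(jig(onplane(c,[p],.0165)[0]),1))
```

```text
6
20 343.5 [-36.7  90. ] 60 343.5 [-36.7  78. ] 250 343.5 [-37.   20.9] 300 343.5 [-37.    5.9] 350 343.5 [-37.1  -9.2] 400 343.5 [-37.1 -24.2] 600 343.5 [-37.3 -84.3] 630 343.5 [-37.4 -93.3] 
8
20 342.5 [-31.   91.3] 60 342.5 [-31.1  79.1] 250 342.5 [-31.3  21.3] 300 341.5 [-31.1   6. ] 350 342.5 [-31.5  -9.2] 400 342.5 [-31.5 -24.5] 600 341.5 [-31.4 -85.3] 630 341.5 [-31.4 -94.4] 
9
20 343.5 [-30.2  90.7] 60 343.5 [-30.2  78.6] 250 343.5 [-30.5  21.1] 300 342.5 [-30.2   6. ] 350 343.5 [-30.6  -9.2] 400 343.5 [-30.7 -24.3] 600 342.5 [-30.6 -84.7] 630 342.5 [-30.6 -93.7] 
[26.5 62.6]
[26.4 53.2]
[ 26.3 -52.6]
[ 26.2 -61.4]
```

The bar is flush: its near edge is at x≈-30.2 to -30.6 and it stalled at 16 N. I'll back off, then confirm the end stop with a gentle push on the right end.

>>> {"op": "servo_tool", "data": {"deltas": [{"hand": 0.085, "x": -0.002, "y": 0, "z": 0, "yaw": 0}, {"hand": 0.085, "x": -0.005, "y": 0, "z": 0, "yaw": 0}, {"hand": 0.085, "x": -0.012, "y": 0, "z": 0, "yaw": 0}, {"hand": 0.085, "x": -0.02, "y": 0, "z": 0, "yaw": 0}, {"hand": 0.085, "x": -0.024, "y": 0, "z": -0.03, "yaw": 0}, {"hand": 0.085, "x": -0.024, "y": 0.0, "z": -0.07, "yaw": 0}, {"hand": 0.05, "x": -0.024, "y": 0.03, "z": -0.1, "yaw": -0.1}, {"hand": 0.0, "x": -0.015, "y": 0.06, "z": -0.1, "yaw": -0.24}, {"hand": 0.0, "x": 0, "y": 0.09, "z": -0.1, "yaw": -0.38}, {"hand": 0.0, "x": 0.01, "y": 0.12, "z": -0.1, "yaw": -0.52}, {"hand": 0.0, "x": 0.02, "y": 0.141, "z": -0.1, "yaw": -0.66}, {"hand": 0.0, "x": 0.024, "y": 0.141, "z": -0.1, "yaw": -0.8}, {"hand": 0.0, "x": 0.024, "y": 0.141, "z": -0.1, "yaw": -0.94}, {"hand": 0.0, "x": 0.024, "y": 0.141, "z": -0.1, "yaw": -1.08}, {"hand": 0.0, "x": 0.024, "y": 0.141, "z": -0.1, "yaw": -1.22}, {"hand": 0.0, "x": 0.024, "y": 0.141, "z": -0.1, "yaw": -1.36}, {"hand": 0.0, "x": 0.024, "y": 0.141, "z": -0.1, "yaw": -1.48}, {"hand": 0.0, "x": 0.024, "y": 0.141, "z": -0.1, "yaw": -1.57}, {"hand": 0.0, "x": 0.024, "y": 0.141, "z": -0.1, "yaw": -1.57}]}}

```text
clock: 16.9
eef_pos: [0.6117, -0.3545, 0.0991]
eef_rot: [0.001, 0.672, 0.741, 0.0]
contact_force: [0.3, -0.2, 0.0]
gripper_width: -0.0001
```

```bash
python3 bar.py 10
```

```text
t 16.9 jig mm [ -10.8 -141.2] z 99.1 yaw rel jig 89.84 F jig 0.24 -0.26 fz 0.03 w -0.0001
```

View pics/top10.png

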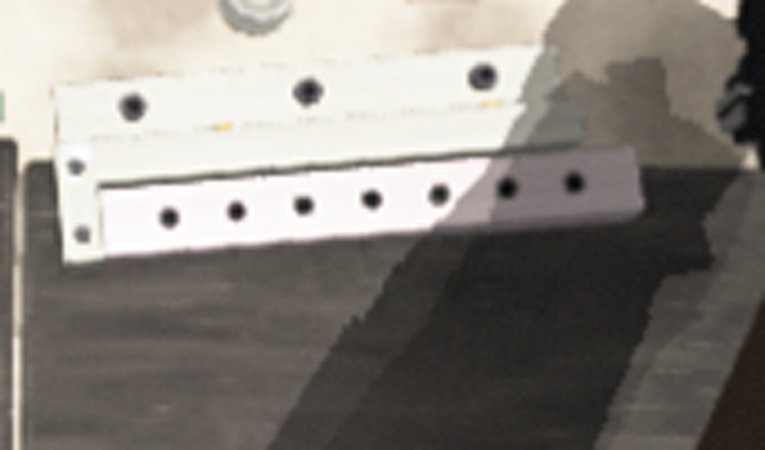

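View pics/wrist10.png

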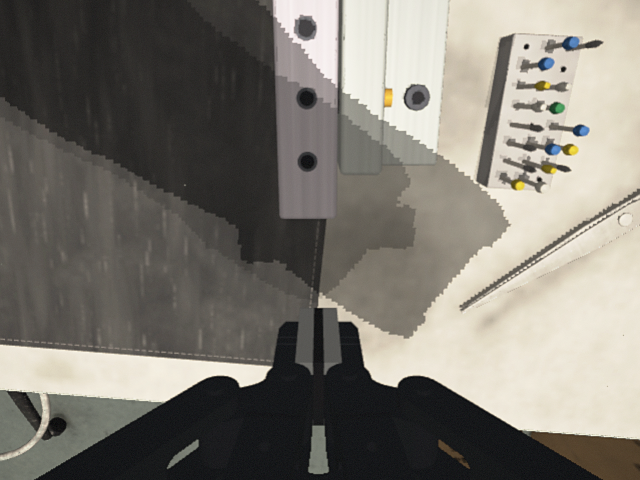

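The top view shows the bar's left end against the stop at (103,222). I'll give the right end a gentle confirming nudge.

>>> {"op": "servo_tool", "data": {"deltas": [{"hand": 0, "x": 0, "y": -0.005, "z": 0.04, "yaw": 0}, {"hand": 0, "x": 0, "y": -0.005, "z": 0.07, "yaw": 0}, {"hand": 0, "x": 0, "y": -0.005, "z": 0.087, "yaw": 0}, {"hand": 0, "x": 0, "y": -0.005, "z": 0.091, "yaw": 0}, {"hand": 0, "x": 0.003, "y": -0.005, "z": 0.091, "yaw": 0}, {"hand": 0, "x": 0.006, "y": -0.005, "z": 0.091, "yaw": 0}, {"hand": 0, "x": 0.008, "y": -0.005, "z": 0.091, "yaw": 0}, {"hand": 0, "x": 0.009, "y": -0.005, "z": 0.091, "yaw": 0}]}}

```text
clock: 17.8
eef_pos: [0.6063, -0.3461, 0.009]
eef_rot: [0.001, 0.672, 0.741, 0.0]
contact_force: [-0.2, 0.6, -1.1]
gripper_width: -0.0002
```

```bash
python3 st.py
```

```text
t 17.8 jig mm [ -15.4 -132.3] z 9.0 yaw rel jig 89.83 F jig -0.18 0.6 fz -1.15 w -0.0002
```

>>> {"op": "servo_tool", "data": {"deltas": [{"hand": 0, "x": 0.0005, "y": 0, "z": 0, "yaw": 0}, {"hand": 0, "x": 0.001, "y": 0, "z": 0, "yaw": 0}]}}

```text
clock: 18.0
eef_pos: [0.6055, -0.3452, 0.0081]
eef_rot: [0.0, 0.672, 0.741, 0.0]
contact_force: [0.1, 0.2, 1.0]
gripper_width: -0.0005
```

>>> {"op": "servo_tool", "data": {"deltas": [{"hand": 0, "x": 0.0005, "y": 0, "z": 0, "yaw": 0}, {"hand": 0, "x": 0.001, "y": 0, "z": 0, "yaw": 0}]}}

```text
clock: 18.2
eef_pos: [0.6053, -0.3446, 0.0078]
eef_rot: [0.0, 0.672, 0.74, -0.0]
contact_force: [-0.3, -1.8, -0.2]
gripper_width: -0.0001
```

```bash
python3 st.py
```

```text
t 18.2 jig mm [ -16.1 -130.6] z 7.8 yaw rel jig 89.8 F jig -0.47 -1.8 fz -0.18 w -0.0001
```

>>> {"op": "servo_tool", "data": {"deltas": [{"hand": 0, "x": 0.0005, "y": 0, "z": 0, "yaw": 0}, {"hand": 0, "x": 0.001, "y": 0, "z": 0, "yaw": 0}]}}

```text
clock: 18.4
eef_pos: [0.6054, -0.3445, 0.0078]
eef_rot: [0.001, 0.672, 0.74, -0.001]
contact_force: [-0.6, -6.6, -1.9]
gripper_width: -0.0
```

>>> {"op": "servo_tool", "data": {"deltas": [{"hand": 0, "x": 0.0004, "y": 0, "z": 0, "yaw": 0}, {"hand": 0, "x": 0.0008, "y": 0, "z": 0, "yaw": 0}]}}

```text
clock: 18.6
eef_pos: [0.6056, -0.3445, 0.008]
eef_rot: [0.002, 0.672, 0.74, -0.001]
contact_force: [0.9, -7.9, -2.3]
gripper_width: 0.0001
```

```bash
python3 st.py
```

```text
t 18.6 jig mm [ -15.9 -130.6] z 8.0 yaw rel jig 89.76 F jig 0.12 -7.96 fz -2.25 w 0.0001
```

Solid against the stop: no motion at 8 N. I'll withdraw to a clear place and make a last check.

>>> {"op": "servo_tool", "data": {"deltas": [{"hand": 0, "x": -0.003, "y": 0, "z": 0, "yaw": 0}, {"hand": 0, "x": -0.012, "y": 0, "z": 0, "yaw": 0}, {"hand": 0, "x": -0.02, "y": 0, "z": -0.01, "yaw": 0}, {"hand": 0, "x": -0.025, "y": 0, "z": -0.05, "yaw": 0}, {"hand": 0, "x": -0.025, "y": -0.02, "z": -0.09, "yaw": 0}, {"hand": 0, "x": -0.04, "y": -0.06, "z": -0.12, "yaw": 0}, {"hand": 0, "x": -0.06, "y": -0.1, "z": -0.15, "yaw": 0}, {"hand": 0, "x": -0.08, "y": -0.12, "z": -0.17, "yaw": 0}, {"hand": 0, "x": -0.08, "y": -0.12, "z": -0.17, "yaw": 0}, {"hand": 0, "x": -0.08, "y": -0.12, "z": -0.17, "yaw": 0}]}}

```text
clock: 19.6
eef_pos: [0.4933, -0.4346, 0.1789]
eef_rot: [0.001, 0.673, 0.74, 0.0]
contact_force: [0.4, 0.1, -0.4]
gripper_width: 0.0003
```

```bash
python3 bar.py 11
python3 - <<'E'
from st import *
c=pickle.load(open("top11.pkl","rb"));J=None
im=c["img"];g=cv2.cvtColor(im,cv2.COLOR_RGB2GRAY).astype(float)
# near long edge of bar at sample y, right end; jig frame at z=24
for y in (80,40,0,-40,-80,-110):
    best=[]
    for dy in range(-5,6,2):
        xs=np.arange(-38,-22,.25);P=np.array([[*((O+x*nx+(y+dy)*ey)/1000),.024] for x in xs]);uv=proj(c,P)
        s=cv2.remap(g.astype(np.float32),uv[:,0].astype(np.float32).reshape(1,-1),uv[:,1].astype(np.float32).reshape(1,-1),cv2.INTER_LINEAR).ravel()
        best.append(xs[np.argmax(np.diff(s))])
    print("near edge at y",y,np.median(best))
ends=[]
for x in (-22,-18,-14,-10):
    ys=np.arange(-130,-108,.25);P=np.array([[*((O+x*nx+y*ey)/1000),.024] for y in ys]);uv=proj(c,P).astype(np.float32)
    s=cv2.remap(g.astype(np.float32),uv[:,0].reshape(1,-1),uv[:,1].reshape(1,-1),cv2.INTER_LINEAR).ravel();ends.append(ys[np.argmax(np.diff(s))])
print("right end y",ends)
a=pickle.load(open("top0.pkl","rb"))["img"]; d=(cv2.absdiff(a,im).max(2)>60).astype(np.uint8)
k,l,s,ce=cv2.connectedComponentsWithStats(d);print([tuple(q) for q in s[1:] if q[4]>15])
cv2.imwrite("pics/full11.png",im[:,:,::-1])
E
```

```text
t 19.6 jig mm [-136.6 -209. ] z 178.9 yaw rel jig 89.71 F jig 0.46 0.07 fz -0.39 w 0.0003
near edge at y 80 -30.25
near edge at y 40 -29.5
near edge at y 0 -30.875
near edge at y -40 -30.5
near edge at y -80 -30.5
near edge at y -110 -30.75
right end y [np.float64(-120.25), np.float64(-120.0), np.float64(-119.0), np.float64(-119.5)]
[(np.int32(556), np.int32(219), np.int32(84), np.int32(90), np.int32(4730)), (np.int32(352), np.int32(223), np.int32(122), np.int32(24), np.int32(1704)), (np.int32(522), np.int32(240), np.int32(20), np.int32(66), np.int32(720)), (np.int32(367), np.int32(246), np.int32(122), np.int32(35), np.int32(1755)), (np.int32(600), np.int32(300), np.int32(5), np.int32(8), np.int32(29)), (np.int32(329), np.int32(342), np.int32(26), np.int32(37), np.int32(89)), (np.int32(392), np.int32(352), np.int32(74), np.int32(7), np.int32(355)), (np.int32(573), np.int32(356), np.int32(67), np.int32(124), np.int32(3711)), (np.int32(293), np.int32(376), np.int32(14), np.int32(2), np.int32(24)), (np.int32(372), np.int32(377), np.int32(33), np.int32(2), np.int32(56)), (np.int32(412), np.int32(378), np.int32(36), np.int32(2), np.int32(69)), (np.int32(217), np.int32(461), np.int32(20), np.int32(19), np.int32(270)), (np.int32(291), np.int32(464), np.int32(43), np.int32(16), np.int32(477)), (np.int32(336), np.int32(465), np.int32(48), np.int32(15), np.int32(604)), (np.int32(274), np.int32(478), np.int32(15), np.int32(2), np.int32(24))]
```

View pics/top11.png

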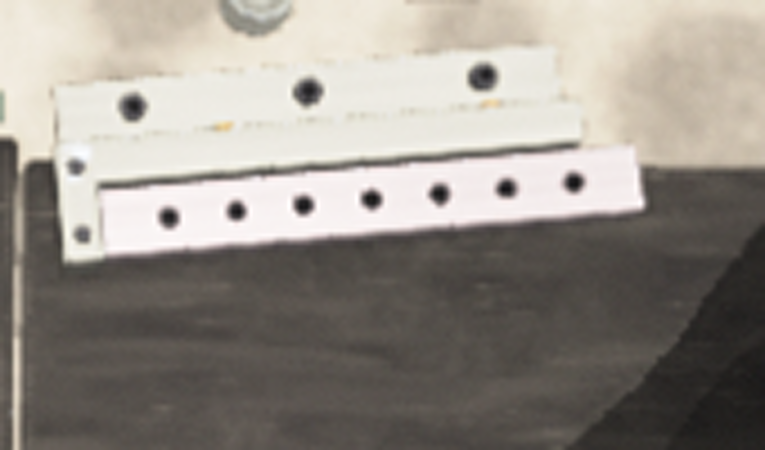

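View pics/full11.png

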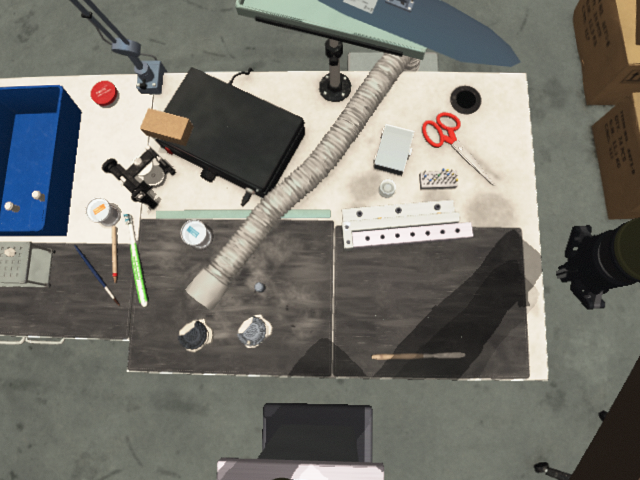

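The bar sits in the jig with its near edge at x≈-30, its right end at y≈-120 and its left end on the stop. The bystanders look unmoved; the differences there are shadows.

```bash
python3 -c "
from rig import job
print(job.hand_in())"
```

```text
the job is handed in; nothing more can be done
None
```

The bar is registered in the jig, released and handed in at about 20 s of the 72 s allowed. No verdict was reported.

**What I did:** I squared the bar to the rail with the open fingers spread along it. I then pushed its right end with the closed fingers until it stopped against the end stop, and drove both pins in evenly with a two-finger push. A last nudge on the right end checked the stop contact again.

**Last checks:**
- **Rail:** the bar stalled against the rail at about 16 N, the highest push I read in short steps. Its near edge measured -29.5 to -30.9 mm where -30 is ideal, a scatter of about 1 mm that is mostly edge noise. The right end may stand about 0.4 mm off.
- **End stop:** an 8 N push on the right end moved nothing. The right end measured -119 to -120 mm, ideal -120.
- **Pins:** both came through the back of the rail equally, with about 6.7 mm of travel judged from how far the bar moved. I did not measure the pins directly.
- **Surroundings:** by eye in the top view, the bystanders have not moved; the image differences near the spatula are shadows.

**One irregularity:** at first pin contact the fingers pressed down on the bar with about 10 N and it jammed on mat friction. Raising the tool slightly cleared it, and the bar then moved in at about 11 N.

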